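Index the sample changer: park the spring pin, turn the table, lock it again

TASK

The turntable of the sample changer in front of the pH meter is locked by a spring pin: pull the pin's winged grip up and turn it a quarter turn so that it rests in its notch and stays out by itself. Then turn the table by its posts until the glass cup stands under the electrode, and turn the grip back so that the pin drops fully home and locks the table there. Keep every vessel upright in its well, do not touch the electrode, and leave the other things on the bench where they are.

Things in the scene. Friction and masses are not known exactly. Their poses are not given: they have to be found in the camera images.
- changer: the fixed sample changer: grey base plate on feet, a round aluminium turntable of 214 mm diameter with its top 28 mm above the bench, a pin bracket at its rim and an electrode stand. Origin on the bench under the table's axis. At yaw 0, seen from the axis (x away from the robot, angles anticlockwise), the pin is at 42 deg, 100 mm out, and the electrode at -50 deg, 44 mm out
- measuring_point (a point): fixed point on the turntable's top face (28 mm above the bench) right below the electrode, 44 mm from the axis: the cup's origin belongs here
- table_axis (a point): centre of the turntable's top face, 28 mm above the bench; the table turns about the vertical line through it
- turntable (a joint): the table's angle in rad, 0 at the start, growing anticlockwise seen from above, no end stops. It turns with light friction (0.1 N m) and stays where it is left. Its four wells are 90 deg apart; a rim notch (about 10 mm wide, pin 8 mm) lies below the pin at every quarter turn. Free only while the pin is lifted 10 mm or more
- index_pin (a joint): lift of the upright 8 mm round-tipped pin in m: 0 = home, 10 mm down in a notch; 0.010 = riding on the table's rim; about 0.014 = parked in the rest notch; 0.021 = end of travel. A spring pulls it down (5 N at home, 11 N at 16 mm). Its round tip draws the table straight if the notch is within about 3 mm
- pin_grip (a joint): turn of the pin's winged grip about the vertical, rad: 0 at home, range -1.9 to 1.9, anticlockwise positive from above. A 5 mm cross pin keeps it from turning until it is lifted 16 mm; lifted 18 mm it turns freely. At +-1.57 it settles in a shallow V notch (2.5 mm deep) on the sleeve's crown and stays out; turned back to 0 it drops down the deep slot
- grip (a point): point to grasp on the winged grip, a black bar 38 x 14 x 30 mm (long, thick, high) on top of the pin; 103 mm above the bench when home, 11 mm below the bar's top; it rises and turns with it. The point's x axis runs along the 38 mm, so grasp across the 14 mm along its y. Bar bottom 19 mm below this point; the steel sleeve's crown (23 mm wide) begins 31 mm below it when home
- post_1 (a point): turntable post 1 of 4, upright steel rod, 12 mm diameter, 64 mm high, top 92 mm above the bench, 82 mm from the axis, between two wells; this point is on its axis 80 mm above the bench and turns with the table. At the start the posts are 55, 145, 235 and 325 deg anticlockwise from the electrode; pin and stand leave 145 to 235 free
- post_2 (a point): turntable post 2 of 4, upright steel rod, 12 mm diameter, 64 mm high, top 92 mm above the bench, 82 mm from the axis, between two wells; this point is on its axis 80 mm above the bench and turns with the table. At the start the posts are 55, 145, 235 and 325 deg anticlockwise from the electrode; pin and stand leave 145 to 235 free
- post_3 (a point): turntable post 3 of 4, upright steel rod, 12 mm diameter, 64 mm high, top 92 mm above the bench, 82 mm from the axis, between two wells; this point is on its axis 80 mm above the bench and turns with the table. At the start the posts are 55, 145, 235 and 325 deg anticlockwise from the electrode; pin and stand leave 145 to 235 free
- post_4 (a point): turntable post 4 of 4, upright steel rod, 12 mm diameter, 64 mm high, top 92 mm above the bench, 82 mm from the axis, between two wells; this point is on its axis 80 mm above the bench and turns with the table. At the start the posts are 55, 145, 235 and 325 deg anticlockwise from the electrode; pin and stand leave 145 to 235 free
- electrode: fragile pH electrode, 12 mm rod 130 mm long, hanging upright from an arm of its stand (rod 240 mm high, 119 mm from the table's axis); origin at its tip, 121 mm above the bench, over the measuring point. Not to be touched
- cup: small open glass cup, 48 mm diameter, 50 mm high, the only glass vessel on the turntable; stands in one of the wells next to the electrode's (a quarter turn from it, on either side); origin at the centre of its underside, 28 mm above the bench. The white wells are rings 10 mm high, 51 mm wide inside, 44 mm from the axis
- vial_a: white capped plastic vial, 33 mm diameter, 64 mm high, standing loosely in the well across the table from the cup; origin at the centre of its underside, 28 mm above the bench
- vial_b: white capped plastic vial, 33 mm diameter, 64 mm high, standing loosely in the well across the table from the electrode; origin at the centre of its underside, 28 mm above the bench
- beaker: bystander: glass beaker, 63 mm wide, 140 mm high with the rod in it, on the bench right of the changer; origin at its underside
- dropper_bottle: bystander: amber dropper bottle, 31 mm wide, 100 mm high, on the bench left of the changer; origin at its underside
- petri_dish: bystander: covered glass dish, 70 mm wide, 14 mm high, on the bench left of the changer; origin at its underside

How it is judged:
On the way, in this order (a step that is already met when the one before it is completed fails the run):
1. the pin is parked: it rests in its notch, 11 to 15.5 mm out, with the fingers off its grip (value of joint index_pin between 0.011 and 0.0155 m and contact force between the fingers and pin_grip below 0.1 N), for 0.4 s.
2. the table has been turned so that the cup is within 12 mm of its place under the electrode (horizontal distance between cup and measuring_point below 0.012 m), for 0.1 s.
At the end, for the whole second after the job is handed in: the cup stands upright in its well (tilt under 0.1 rad) with its axis within 6 mm of the measuring point under the electrode, the two vials stand upright (tilt under 0.2 rad), the table is still, and the pin is home in the turntable's notch (joint index_pin under 2 mm) (horizontal distance between cup and measuring_point below 0.006 m and value of joint index_pin below 0.002 m and angle between cup's own z axis and vertical below 0.1 rad and z of cup in the frame of measuring_point below 0.004 m and linear speed of cup below 0.02 m/s and angle between each of vial_a, vial_b's own z axis and vertical below 0.2 rad and velocity of joint turntable between -0.05 and 0.05 rad/s); the robot touches nothing.
It fails at once if the robot pushes on the electrode (contact force between any of the fingers, the arm and electrode above 0.5 N).
It fails at once if a vessel is tipped or lifted out of its well (angle between any of cup, vial_a, vial_b's own z axis and vertical above 0.35 rad or height (world z) of any of cup, vial_a, vial_b above 0.04 m).
It fails at once if the beaker, the dropper bottle or the petri dish is moved by more than 30 mm (distance of any of beaker, dropper_bottle, petri_dish from where it was at the start of the episode above 0.03 m).
It also fails if it takes over 72 s, if anything falls off the work surface, if the arm or the gripper's body presses on something with over 40 N, if the wrist force passes 120 N, or if a joint passes its speed limit or range.

ROBOT

A 6-joint arm with a two-finger parallel gripper is mounted at the origin on a cart in front of the work surface, level with it; the furniture and walls round the work are solid. World frame = base frame: x ahead of the robot, y to its left, z up, the work surface at z = 0. Lengths are in m, angles in rad, forces in N, time in s.
With the tool pointing down it reaches from about 0.275 to 0.85 m from the base axis. Payload 19 kg.
Tool frame: the origin (TCP) lies between the finger pads; the fingertips stand robot.finger_overhang ahead of it and the grasp point (between the pads) lies 5 mm behind it (robot.finger_overhang is the distance from the TCP to the fingertips, in m); z points along the fingers, y is the line along which they close (so a half turn about z gives the same grasp; the last joint's range is limited). The gripper opens to 85 mm and grips with 20 to 120 N. Pads are 22 mm wide; open, the fingers measure 114 mm over their backs; the gripper's body (76 mm by 85 mm) begins 54 mm behind the grasp point. The pads swing forward as they close: fully open they stand 13 mm farther back than shut.
Start: joints at [1.087, 0.15, 1.437, -0, 1.554, -0.134], TCP at [0.197, 0.54, 0.245] pointing down, gripper open.
Joint ranges: [-2.8, 2.8], [-0.68, 2.1], [0.12, 2.68], [-1.39, 4.53], [0.16, 2.79], [-2.81, 2.81]. Speed limits (rad/s): [1.89, 1.89, 2.22, 3.01, 3.01, 3.01].

INTERFACE

Orientations are given as a unit quaternion [w, x, y, z].
In Python, from rig import robot gives the robot as it stands. The module is installed in compiled form; this text tells all that it offers.
- The arm moves only by the shell command python3 -m creep 'ROWS' [FORCE]. ROWS is JSON, a list of rows, each an object with "linear": the shift along the world's x, y, z normalised to -1 to 1, where 1 is 30 cm, a list of three; "twist": the turn about the world's z normalised to -1 to 1, where 1 is pi rad; "fingers": the gripper's target within -1 to 1 (fully open at 1, half-way at 0, shut at -1). In form: [{"linear": [dx, dy, dz], "twist": twist, "fingers": fingers}, ...]. A call has 1 to 12 rows; each row is the pose to reach, as a shift and turn from the pose commanded when the call began, turning the shorter way round; what a row does not reach only later rows make up. A row lasts 1/12 s, in which the tool goes at most 41.7 mm and 7.16 degrees, less where a joint would pass 70% of its speed; a pose out of reach is approached as far as the arm can. A call with a number of a shift or a turn outside -1 to 1 is refused whole. A call with a gripper value outside its range is refused whole. The fingers move at their own pace and stop on an object; FORCE is the grip in N (left out, the last holds). Time passes only in rows, so rows that repeat a pose let the fingers close. It gives the time, the measured TCP pose, the force, the opening and the grip force at its end, in the units of the state.
- robot.state(): the state, without advancing time (a new reading comes with each control period).
- robot.capture(name): name is "side" or "top" or "wrist"; returns the picture (384x512x3 uint8, red, green, blue); there is no depth.
- robot.calibration(name): a dict with "vfov" (degrees; the focal length in pixels is half the picture's height over the tangent of half this angle, whatever the lens; pixels are square), "cx", "cy" (the principal point, pixels), "xyz" and "orientation" of the camera in the world. Camera axes: x right, y down, z forward; pixel columns grow to the right and rows downward; lengths in m; the calibration is good to about 2 mm. A picture is of the moment at which its call begins: read the wrist's pose just before it. calibration takes no time and is no camera call; for the wrist camera it gives the pose at the moment of the call.
- robot.hand_in(): hands the job in; it is judged then, once.
Trained networks look in the newest picture that a camera, given by its name, has taken for a name from the list of things; names that differ only in an ending like _2 or _b are one class to them, and where a whole thing is asked for, a point or a joint stands for the part that bears it (a point fixed in the world has none). Each returns a list of dicts, best first, with "p" (0 to 1); they miss things now and then, are a little off and sometimes report something else, mostly with a low value. They report only what shows in the picture. A call takes as long as a camera call.
- robot.regions_of(target, camera): "pixels" (384x512 bool, what is visible of it) and "extent" ([left, top, right, bottom] in pixels, round what is visible of it).
The state is a dict: "t": time; "qpos": joint angles; "qvel": joint speeds; "joint_efforts": joint torques, N m; "tcp_pos": TCP position; "tcp_rot": TCP orientation; "wrist_force": force on the tool from outside, world axes, zero at the start; "moment": the same for the moment, N m; "opening": finger opening in m; "grasp_force": force on a finger pad.
Only numpy, scipy, OpenCV 4.12 (cv2) and the standard library are available. Lean on these libraries where they do the work, as an engineer would, in place of code of your own. Each camera call takes 0.05 s, during which the arm holds its last target. There are 200 camera calls.

## Working session

There is one attempt and no reset: what is moved stays moved. The work goes in short steps, Python scripts to look and compute and a shell command to move; the robot and the scene stay as the last step left them, time stands still between calls to the robot, and variables do not carry over. Pictures are saved under pics/ and viewed, at most 10 in all, crops included, and the job is handed in when it is done.

```bash
mkdir -p pics
python3 - <<'E'
from rig import robot
import cv2,numpy as np
s=robot.state(); print(s['t'],s['tcp_pos'],s['tcp_rot'],s['opening'],robot.finger_overhang)
for n in("top","side"):
    im=robot.capture(n); cv2.imwrite(f"pics/{n}0.png",im[:,:,::-1]); print(n,robot.calibration(n))
    for t in("post_1","grip","cup","vial_a","electrode","changer"):
        for r in robot.regions_of(t,n)[:5]:
            v,u=np.nonzero(r["pixels"]); print(t,round(r["p"],2),np.round(r["extent"],1),u.mean().round(1),v.mean().round(1))
E
```

```text
0.0 [0.19696177 0.53998168 0.24470633] [-1.77349361e-04  1.73996628e-01  9.84746074e-01 -5.59061911e-04] 0.08541729942166769 0.014
top {'vfov': 56.85901879093621, 'cx': 258.80273184291235, 'cy': 190.37132305174836, 'xyz': array([0.37559012, 0.04256039, 0.95723854]), 'orientation': array([ 0.05018175, -0.700636  ,  0.70971563, -0.05380245])}
post_1 0.65 [249.6 135.3 343.7 230.2] 289.6 185.8
post_1 0.55 [247.1 152.5 329.5 232.1] 287.5 192.0
cup 0.72 [266.6 167.9 284.2 186.2] 276.9 175.5
vial_a 0.54 [270.2 191.2 282.7 206.6] 275.6 198.8
vial_a 0.53 [294.6 192.  309.6 205.7] 300.3 199.6
vial_a 0.17 [246.7 148.9 326.9 230. ] 287.6 191.6
electrode 0.42 [301.7 155.2 314.9 172.4] 309.1 164.2
changer 0.73 [249.3 136.2 342.9 230.8] 289.4 186.5
side {'vfov': 42.1800474462719, 'cx': 255.15026361042436, 'cy': 193.29667333160057, 'xyz': array([ 0.06657675, -0.85535664,  0.61723423]), 'orientation': array([-0.51076118,  0.8283948 , -0.19323365,  0.12468289])}
post_1 0.98 [222.1 204.2 321.1 277.1] 270.3 250.7
grip 0.48 [278.8 189.4 290.2 207. ] 283.9 198.6
cup 0.74 [266.3 215.9 287.2 234.6] 277.2 223.4
vial_a 0.77 [243.7 211.5 259.5 243.5] 249.8 226.9
vial_a 0.65 [257.2 222.8 269.5 256.4] 262.5 241.8
electrode 0.74 [285.8 156.5 300.2 212. ] 291.5 180.6
changer 0.81 [219.8 156.  335.9 276.2] 281.4 236.7
```

Run:
```python
import cv2
a=cv2.imread("pics/top0.png")[125:245,225:365]; b=cv2.imread("pics/side0.png")[145:285,210:350]
cv2.imwrite("pics/tc.png",cv2.resize(a,None,fx=5,fy=5,interpolation=2)); cv2.imwrite("pics/sc.png",cv2.resize(b,None,fx=4.2,fy=4.2,interpolation=2))
```

```text
(no output)
```

View pics/tc.png

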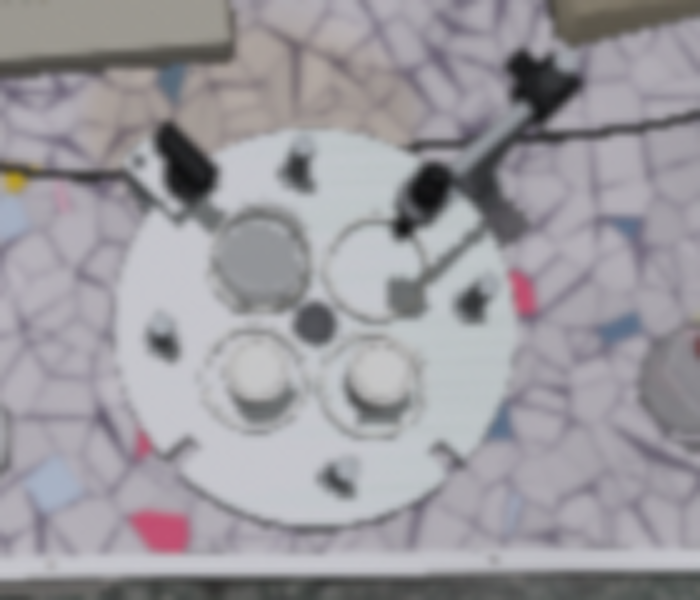

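View pics/sc.png

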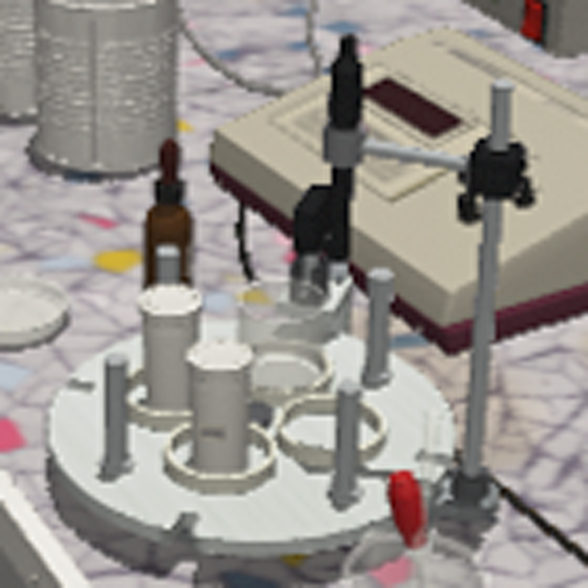

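View pics/top0.png

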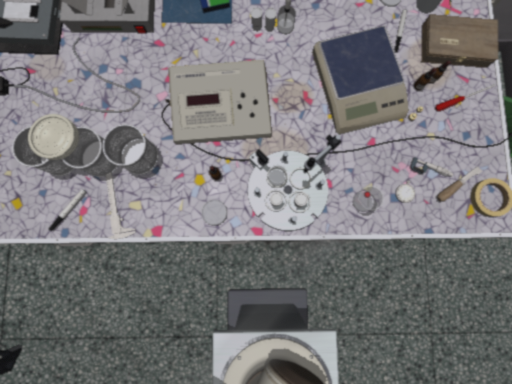

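The table centre is at about (288,190) in the top view. The cup is at upper left and the electrode at upper right, with the pin grip at (262,158), so the table has to turn clockwise by 90°. I'll fit the changer pose from both views.

```bash
cat > h.py <<'E'
import numpy as np, cv2
from rig import robot
from scipy.spatial.transform import Rotation as R
from scipy.optimize import least_squares
def proj(P,c):
    q=c['orientation']; p=R.from_quat(np.roll(q,-1)).inv().apply(np.atleast_2d(P)-c['xyz'])
    f=192/np.tan(np.radians(c['vfov']/2)); return np.c_[c['cx']+f*p[:,0]/p[:,2],c['cy']+f*p[:,1]/p[:,2]]
def pol(x,deg,r,z): a=x[2]+np.radians(deg); return [x[0]+r*np.cos(a),x[1]+r*np.sin(a),z]
def fit(obs,x0=(.37,-.03,0)):   # obs: (calib,[(deg,r,z,u,v)])
    f=lambda x: np.concatenate([(proj([pol(x,*o[:3]) for o in ob],c)-[o[3:] for o in ob]).ravel() for c,ob in obs])
    s=least_squares(f,x0,loss='soft_l1'); return s.x,f(s.x).reshape(-1,2).round(1)
E
python3 - <<'E'
from h import *
T=lambda d,r,z,x,y:(d,r,z,225+x/5-.4,125+y/5-.4)
S=lambda d,r,z,x,y:(d,r,z,210+x/4.2-.4,145+y/4.2-.4)
t=[T(0,0,.028,316,323),T(0,0,.028,318,327),T(5,82,.06,300,165),T(95,82,.06,163,337),T(185,82,.06,340,476),T(275,82,.06,473,300),T(42,100,.1,187,163)]
s=[S(185,82,.092,117,358),S(95,82,.092,168,250),S(5,82,.092,380,273),S(275,82,.092,348,385),S(42,100,.110,316,208)]
t=[(a,b/1000,*c) for a,b,*c in t]; s=[(a,b/1000,*c) for a,b,*c in s]
for obs in ([(robot.calibration('top'),t)],[(robot.calibration('side'),s)],[(robot.calibration('top'),t),(robot.calibration('side'),s)]):
    x,r=fit(obs); print(x,r.tolist())
print(pol(x,42,.1,.103),pol(x,-50,.044,.12),pol(x,-50,.119,.1),[pol(x,a,.082,.08) for a in(5,95,185,275)])
c=robot.calibration('wrist');print(c, R.from_quat(np.roll(c['orientation'],-1)).as_matrix())
E
```

```text
[ 0.51328088 -0.03955837  0.01758988] [[-0.2, 0.8], [-0.6, 0.0], [-0.0, -0.4], [-0.3, -0.1], [0.3, 0.2], [1.2, -0.1], [-0.1, -0.3]]
[ 0.51373678 -0.04338001  0.01530421] [[-0.5, -0.1], [0.1, 0.0], [0.6, 0.3], [0.3, 0.4], [-0.4, -1.6]]
[ 0.51397504 -0.04064439  0.01719787] [[0.2, 0.6], [-0.2, -0.2], [0.4, -0.7], [0.1, -0.4], [0.7, -0.0], [1.6, -0.4], [0.3, -0.6], [-1.0, -0.7], [-0.4, -0.5], [-0.0, -0.3], [-0.2, -0.3], [-1.0, -2.1]]
[np.float64(0.5871278264928339), np.float64(0.02753675912869693), 0.103] [np.float64(0.5428331534839365), np.float64(-0.07385898789264936), 0.12] [np.float64(0.5920231213608678), np.float64(-0.13047477244313022), 0.1] [[np.float64(0.5955280210611392), np.float64(-0.032093890427039196), 0.08], [np.float64(0.5054245351334753), np.float64(0.04090858777530187), 0.08], [np.float64(0.4324220569311343), np.float64(-0.049194898152361985), 0.08], [np.float64(0.522525542858798), np.float64(-0.12219737635470307), 0.08]]
{'vfov': 71.26626025105155, 'cx': 253.61051652012029, 'cy': 194.0953720270976, 'xyz': array([0.13237601, 0.563189  , 0.37359265]), 'orientation': array([0.11159686, 0.81189893, 0.56781183, 0.07717507])} [[ 0.34326747  0.90478665  0.25204874]
 [ 0.93923663 -0.33027173 -0.09356891]
 [-0.00141532  0.26885257 -0.9631803 ]]
```

```bash
A='{"linear":[0.65,-0.85,0],"twist":-0.33,"fingers":1}'
python3 -m creep '[{"linear":[0.65,-0.85,0],"twist":-0.33,"fingers":1},{"linear":[0.65,-0.85,0],"twist":-0.33,"fingers":1},{"linear":[0.65,-0.85,0],"twist":-0.33,"fingers":1},{"linear":[0.65,-0.85,0],"twist":-0.33,"fingers":1},{"linear":[0.65,-0.85,0],"twist":-0.33,"fingers":1},{"linear":[0.65,-0.85,0],"twist":-0.33,"fingers":1},{"linear":[0.65,-0.85,0],"twist":-0.33,"fingers":1},{"linear":[0.65,-0.85,0],"twist":-0.33,"fingers":1},{"linear":[0.65,-0.85,0],"twist":-0.33,"fingers":1},{"linear":[0.65,-0.85,0],"twist":-0.33,"fingers":1},{"linear":[0.65,-0.85,0],"twist":-0.33,"fingers":1}]' 80
python3 -m creep '[{"linear":[0.65,-0.85,0],"twist":-0.32,"fingers":1},{"linear":[0.65,-0.85,0],"twist":-0.32,"fingers":1},{"linear":[0.65,-0.85,0],"twist":-0.32,"fingers":1},{"linear":[0.65,-0.85,0],"twist":-0.32,"fingers":1},{"linear":[0.65,-0.85,0],"twist":-0.32,"fingers":1},{"linear":[0.65,-0.85,0],"twist":-0.32,"fingers":1},{"linear":[0.65,-0.85,0],"twist":-0.32,"fingers":1},{"linear":[0.65,-0.85,0],"twist":-0.32,"fingers":1},{"linear":[0.65,-0.85,0],"twist":-0.32,"fingers":1},{"linear":[0.65,-0.85,0],"twist":-0.32,"fingers":1},{"linear":[0.65,-0.85,0],"twist":-0.32,"fingers":1},{"linear":[0.65,-0.85,0],"twist":-0.32,"fingers":1}]'
python3 - <<'E'
from h import *
s=robot.state(); c=robot.calibration('wrist'); im=robot.capture('wrist'); cv2.imwrite('pics/w0.png',im[:,:,::-1]); np.save('w0.npy',c,allow_pickle=True)
print(s['t'],s['tcp_pos'],s['tcp_rot'],s['qpos'])
x=(.514,-.041,.017)
print('pin top',proj(pol(x,42,.1,.114),c),'axis',proj(pol(x,0,0,.028),c),'posts',proj([pol(x,a,.082,.092) for a in(5,95,185,275)],c).round(0).tolist())
for r in robot.regions_of('grip','wrist')[:3]: print(r['p'],r['extent'])
E
```

```text
t: 1.62
tcp_pos: [0.392, 0.2852, 0.2453]
tcp_rot: [-0.0, 0.639, 0.77, 0.0]
wrist_force: [-0.2, 0.1, 0.4]
opening: 0.0853
grasp_force: 0.0
t: 2.62
tcp_pos: [0.5866, 0.0317, 0.2455]
tcp_rot: [-0.0, 0.93, 0.368, 0.0]
wrist_force: [-0.3, -0.1, -1.0]
opening: 0.0852
grasp_force: 0.0
2.6167 [0.58657812 0.03168204 0.2454549 ] [-1.16995144e-04  9.29823125e-01  3.68006707e-01  7.97831185e-05] [-7.73028883e-02  1.76315607e-01  1.40718040e+00  2.80296630e-04
  1.55805591e+00  7.39761115e-01]
pin top [[257.47593128 191.43909992]] axis [[256.02670729 244.11027598]] posts [[301.0, 216.0], [199.0, 229.0], [217.0, 315.0], [309.0, 304.0]]
0.82 [249.5, 168.4, 266.4, 208.1]
0.38 [183.0, 144.2, 440.2, 384.0]
0.2 [248.9, 166.4, 267.4, 208.7]
```

View pics/w0.png

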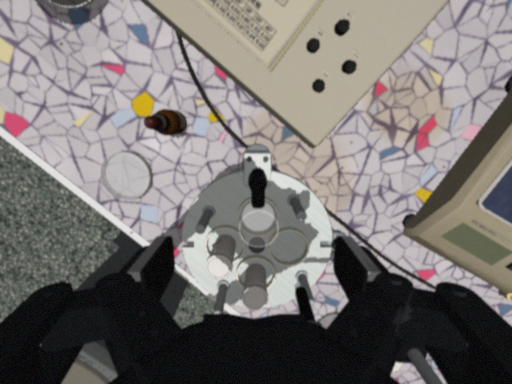

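The wrist view shows the bar at about (258,188), running up and down the image, so its long axis is radial as assumed. Next, an enlarged crop to refine the fit.

Run:
```python
import cv2
a=cv2.imread("pics/w0.png")[140:320,170:350]
cv2.imwrite("pics/wc.png",cv2.resize(a[:110],None,fx=4.4,fy=4.4,interpolation=2))
```

```text
(no output)
```

View pics/wc.png

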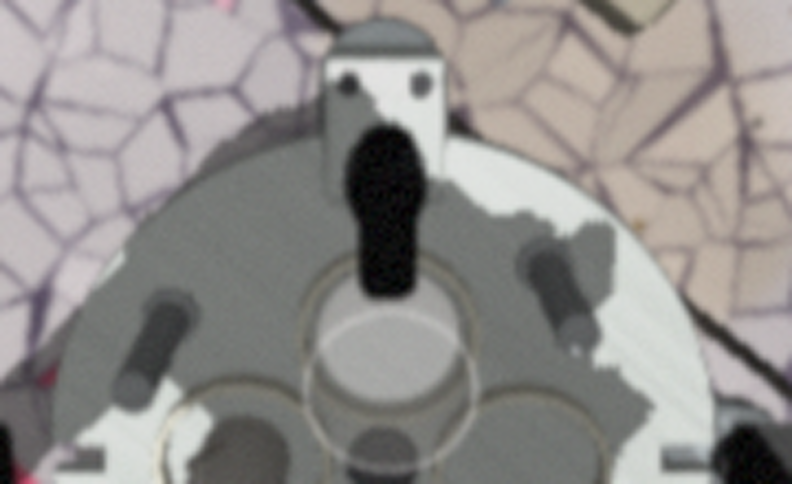

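```bash
python3 -m creep '[{"linear":[0.002,-0.008,-0.3],"twist":0,"fingers":0},{"linear":[0.002,-0.008,-0.3],"twist":0,"fingers":0},{"linear":[0.002,-0.008,-0.3],"twist":0,"fingers":0},{"linear":[0.002,-0.008,-0.3],"twist":0,"fingers":0},{"linear":[0.002,-0.008,-0.49],"twist":0,"fingers":0},{"linear":[0.002,-0.008,-0.49],"twist":0,"fingers":0},{"linear":[0.002,-0.008,-0.49],"twist":0,"fingers":0},{"linear":[0.002,-0.008,-0.49],"twist":0,"fingers":0}]'
python3 - <<'E'
from h import *
im=robot.capture('wrist'); a=im[100:300,150:400]; cv2.imwrite('pics/w1.png',cv2.resize(a,None,fx=3,fy=3,interpolation=2)[:,:,::-1])
E
```

```text
t: 3.38
tcp_pos: [0.5885, 0.028, 0.1006]
tcp_rot: [0.0, 0.93, 0.366, 0.001]
wrist_force: [-0.7, -0.6, 0.9]
opening: 0.0426
grasp_force: 0.0
```

View pics/w1.png

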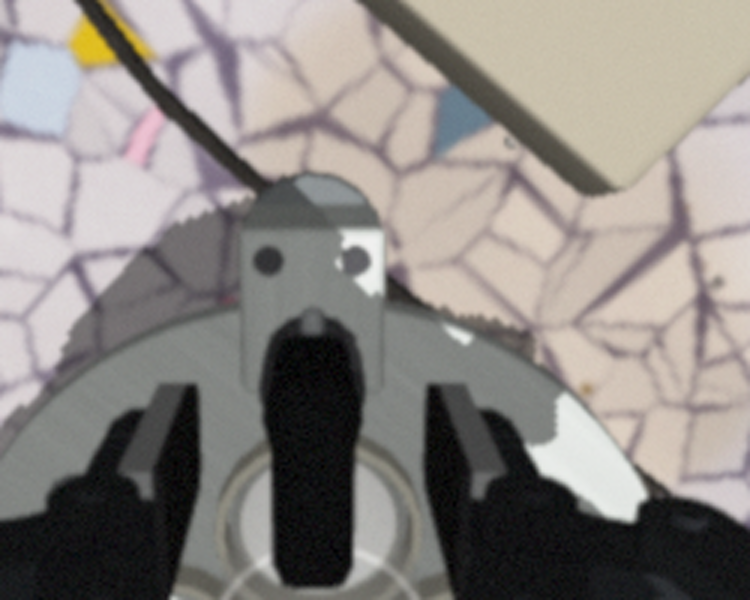

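The bar (column 312) is centred between the pads (198 and 425). Closing the fingers.

```bash
python3 -m creep '[{"linear":[0,0,0],"twist":0,"fingers":-1},{"linear":[0,0,0],"twist":0,"fingers":-1},{"linear":[0,0,0],"twist":0,"fingers":-1},{"linear":[0,0,0],"twist":0,"fingers":-1},{"linear":[0,0,0],"twist":0,"fingers":-1},{"linear":[0,0,0],"twist":0,"fingers":-1},{"linear":[0,0,0],"twist":0,"fingers":-1},{"linear":[0,0,0],"twist":0,"fingers":-1}]' 80
```

```text
t: 4.1
tcp_pos: [0.5885, 0.0277, 0.1003]
tcp_rot: [0.001, 0.931, 0.366, 0.001]
wrist_force: [-1.2, 0.2, 12.1]
opening: 0.0126
grasp_force: 84.9
```

```bash
python3 -m creep '[{"linear":[0,0,0.02],"twist":0,"fingers":-1},{"linear":[0,0,0.04],"twist":0,"fingers":-1},{"linear":[0,0,0.055],"twist":0,"fingers":-1},{"linear":[0,0,0.065],"twist":0,"fingers":-1},{"linear":[0,0,0.065],"twist":0,"fingers":-1},{"linear":[0,0,0.065],"twist":0,"fingers":-1},{"linear":[0,0,0.065],"twist":0,"fingers":-1}]'
```

```text
t: 4.68
tcp_pos: [0.588, 0.0277, 0.1179]
tcp_rot: [0.0, 0.931, 0.366, 0.0]
wrist_force: [6.8, -1.1, -11.0]
opening: 0.0123
grasp_force: 82.5
```

```bash
python3 -m creep '[{"linear":[0,0,0.005],"twist":0,"fingers":-1},{"linear":[0,0,0.005],"twist":0.035,"fingers":-1},{"linear":[0,0,0.005],"twist":0.07,"fingers":-1},{"linear":[0,0,0.005],"twist":0.105,"fingers":-1},{"linear":[0,0,0.005],"twist":0.14,"fingers":-1},{"linear":[0,0,0.005],"twist":0.14,"fingers":-1},{"linear":[0,0,0.005],"twist":0.14,"fingers":-1}]'
python3 -c "
from rig import robot
s=robot.state();print(s['moment'],s['wrist_force'],s['qpos'])"
```

```text
t: 5.27
tcp_pos: [0.588, 0.0278, 0.1193]
tcp_rot: [0.0, 0.828, 0.561, 0.0]
wrist_force: [6.6, -0.7, -13.6]
opening: 0.0126
grasp_force: 82.2
[ 0.06692611 -1.50856663  0.01891688] [  6.60433554  -0.65272654 -13.64681518] [-8.37693673e-02  2.50705696e-01  1.57789288e+00  2.41358966e-04
  1.31240522e+00  2.96459217e-01]
```

```bash
python3 -m creep '[{"linear":[0,0,0],"twist":0.035,"fingers":-1},{"linear":[0,0,0],"twist":0.07,"fingers":-1},{"linear":[0,0,0],"twist":0.105,"fingers":-1},{"linear":[0,0,0],"twist":0.14,"fingers":-1},{"linear":[0,0,0],"twist":0.175,"fingers":-1},{"linear":[0,0,0],"twist":0.21,"fingers":-1},{"linear":[0,0,0],"twist":0.245,"fingers":-1},{"linear":[0,0,0],"twist":0.28,"fingers":-1},{"linear":[0,0,0],"twist":0.315,"fingers":-1},{"linear":[0,0,0],"twist":0.34,"fingers":-1},{"linear":[0,0,0],"twist":0.36,"fingers":-1},{"linear":[0,0,0],"twist":0.36,"fingers":-1}]'
python3 -m creep '[{"linear":[0,0,-0.005],"twist":0,"fingers":-1},{"linear":[0,0,-0.010],"twist":0,"fingers":-1},{"linear":[0,0,-0.015],"twist":0,"fingers":-1},{"linear":[0,0,-0.017],"twist":0,"fingers":-1},{"linear":[0,0,-0.017],"twist":0,"fingers":-1},{"linear":[0,0,-0.017],"twist":0,"fingers":-1}]'
python3 -c "
from rig import robot
s=robot.state();print(s['moment'],s['wrist_force'],s['qpos'])"
```

```text
t: 6.27
tcp_pos: [0.5879, 0.0278, 0.1192]
tcp_rot: [0.0, 0.397, 0.918, 0.0]
wrist_force: [6.6, -0.1, -13.0]
opening: 0.0127
grasp_force: 82.0
t: 6.77
tcp_pos: [0.588, 0.0278, 0.1145]
tcp_rot: [0.0, 0.399, 0.917, 0.0]
wrist_force: [5.2, -0.2, -7.3]
opening: 0.0127
grasp_force: 83.1
[ 0.14714106 -1.02231208 -0.00503222] [ 5.22812945 -0.20845191 -7.29887442] [-8.36609578e-02  2.54499753e-01  1.58328681e+00  9.06444422e-05
  1.30308982e+00 -8.33458830e-01]
```

```bash
python3 -m creep '[{"linear":[0,0,-0.002],"twist":0,"fingers":-1},{"linear":[0,0,-0.002],"twist":0,"fingers":-0.2},{"linear":[0,0,-0.002],"twist":0,"fingers":-0.2},{"linear":[0,0,-0.002],"twist":0,"fingers":-0.2},{"linear":[0,0,-0.002],"twist":0,"fingers":-0.2},{"linear":[0,0,-0.002],"twist":0,"fingers":-0.2},{"linear":[0,0,-0.002],"twist":0,"fingers":-0.2}]'
python3 - <<'E'
from h import *
im=robot.capture('wrist'); a=im[100:340,130:400]; cv2.imwrite('pics/w2.png',cv2.resize(a,None,fx=2.4,fy=2.4,interpolation=2)[:,:,::-1])
b=robot.capture('side')[150:280,215:345]; cv2.imwrite('pics/w2.png',np.hstack([cv2.resize(a,(420,373)),cv2.resize(b,(373,373),interpolation=2)])[:,:,::-1])
E
```

```text
t: 7.35
tcp_pos: [0.5876, 0.0277, 0.1137]
tcp_rot: [0.0, 0.399, 0.917, -0.0]
wrist_force: [0.7, 0.5, -0.3]
opening: 0.0341
grasp_force: 0.0
```

View pics/w2.png

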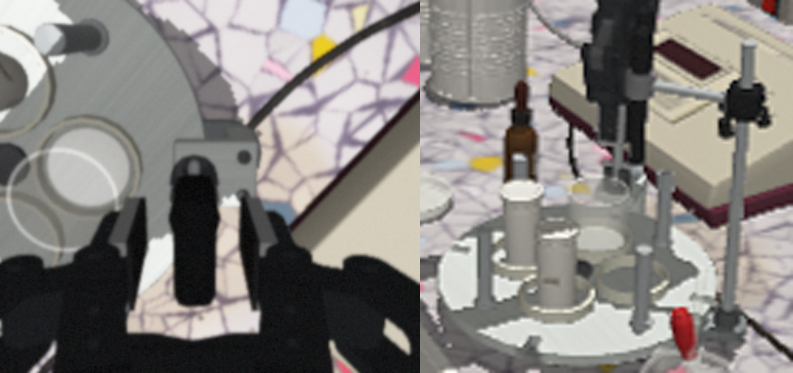

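The bar stays parked between the pads and now lies tangentially. Next I rise and go round, clear of the electrode, to post 3 on the robot's side. The fingers will grip it tangentially and carry it 90° clockwise.

```bash
python3 -m creep '[{"linear":[0,0,0.1],"twist":0,"fingers":-0.2},{"linear":[0,0,0.2],"twist":0,"fingers":-0.2},{"linear":[0,0,0.3],"twist":0,"fingers":-0.2},{"linear":[0,0,0.3],"twist":0,"fingers":-0.2},{"linear":[-0.515,0,0.3],"twist":0.294,"fingers":-0.2},{"linear":[-0.515,0,0.3],"twist":0.294,"fingers":-0.2},{"linear":[-0.515,0,0.3],"twist":0.294,"fingers":-0.2},{"linear":[-0.515,0,0.3],"twist":0.294,"fingers":-0.2},{"linear":[-0.515,-0.1,0.3],"twist":0.294,"fingers":-0.2},{"linear":[-0.515,-0.255,0.3],"twist":0.294,"fingers":-0.2},{"linear":[-0.515,-0.255,0.3],"twist":0.294,"fingers":-0.2},{"linear":[-0.515,-0.255,0.3],"twist":0.294,"fingers":-0.2}]'
python3 -m creep '[{"linear":[0,0,0],"twist":0,"fingers":-0.2},{"linear":[0,0,0],"twist":0,"fingers":-0.2}]'
python3 - <<'E'
from h import *
s=robot.state(); c=robot.calibration('wrist'); im=robot.capture('wrist'); cv2.imwrite('pics/w3.png',im[:,:,::-1])
print(s['tcp_pos'],np.degrees(s['qpos'][0]-s['qpos'][5]))
x=(.5145,-.0405,.017)
print('pin top',proj(pol(x,42,.1,.128),c),'axis',proj(pol(x,0,0,.028),c),'posts',proj([pol(x,a,.082,.092) for a in(5,95,185,275)],c).round(0).tolist())
E
```

```text
t: 8.45
tcp_pos: [0.433, -0.0513, 0.2036]
tcp_rot: [0.0, -0.054, 0.999, -0.001]
wrist_force: [0.0, -0.3, -0.5]
opening: 0.034
grasp_force: 0.0
t: 8.62
tcp_pos: [0.4331, -0.0487, 0.2035]
tcp_rot: [0.0, -0.05, 0.999, -0.0]
wrist_force: [-0.4, 0.4, 0.0]
opening: 0.0341
grasp_force: 0.0
[ 0.43312088 -0.04873     0.20351062] 95.68417289069652
pin top [[317.25223478 367.55442226]] axis [[254.28883062 245.23808692]] posts [[255.0, 340.0], [335.0, 273.0], [254.0, 196.0], [173.0, 274.0]]
```

View pics/w3.png

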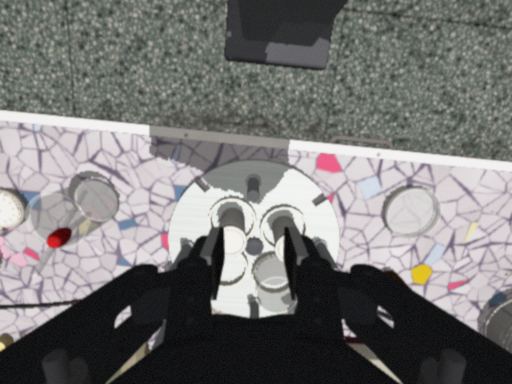

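Post 3 is at (253,195) and the hub at (255,246), both as predicted. Descending and gripping the post.

```bash
python3 -m creep '[{"linear":[0,0,-0.13],"twist":0,"fingers":-0.2},{"linear":[0,0,-0.25],"twist":0,"fingers":-0.2},{"linear":[0,0,-0.35],"twist":0,"fingers":-0.2},{"linear":[0,0,-0.428],"twist":0,"fingers":-0.2},{"linear":[0,0,-0.428],"twist":0,"fingers":-0.2},{"linear":[0,0,-0.428],"twist":0,"fingers":-0.2}]' 30
python3 -m creep '[{"linear":[0,0,0],"twist":0,"fingers":-1},{"linear":[0,0,0],"twist":0,"fingers":-1},{"linear":[0,0,0],"twist":0,"fingers":-1},{"linear":[0,0,0],"twist":0,"fingers":-1},{"linear":[0,0,0],"twist":0,"fingers":-1},{"linear":[0,0,0],"twist":0,"fingers":-1}]' 30
python3 - <<'E'
from h import *
s=robot.state(); p=s['tcp_pos'];print(p,s['wrist_force'])
A=np.array([.5145,-.0405]); a=np.arctan2(p[1]-A[1],p[0]-A[0]); print(np.degrees(a))
a0=np.radians(185)+.017
for k in range(1,13):
    b=a0-np.radians(7.5*k); print(k,np.round(.082*np.array([np.cos(b)-np.cos(a0),np.sin(b)-np.sin(a0)])/.3,3),-round(7.5*k/180,3))
E
```

```text
t: 9.17
tcp_pos: [0.4329, -0.0482, 0.0751]
tcp_rot: [-0.001, -0.051, 0.999, 0.0]
wrist_force: [0.9, -0.5, 1.0]
opening: 0.034
grasp_force: 0.0
t: 9.67
tcp_pos: [0.4341, -0.0489, 0.0769]
tcp_rot: [0.001, -0.051, 0.999, -0.0]
wrist_force: [-0.6, 0.5, 8.0]
opening: 0.0102
grasp_force: 29.2
[ 0.43409496 -0.04889928  0.07692993] [-0.59523052  0.53564189  7.95348383]
-174.03638945843355
1 [-0.001  0.036] -0.042
2 [0.002 0.071] -0.083
3 [0.01  0.106] -0.125
4 [0.022 0.14 ] -0.167
5 [0.039 0.171] -0.208
6 [0.06  0.201] -0.25
7 [0.084 0.227] -0.292
8 [0.111 0.25 ] -0.333
9 [0.142 0.269] -0.375
10 [0.174 0.284] -0.417
11 [0.208 0.294] -0.458
12 [0.243 0.3  ] -0.5
```

```bash
python3 -m creep '[{"linear":[-0.001,0.018,0],"twist":-0.021,"fingers":-1},{"linear":[-0.001,0.036,0],"twist":-0.042,"fingers":-1},{"linear":[0,0.054,0],"twist":-0.062,"fingers":-1},{"linear":[0.002,0.071,0],"twist":-0.083,"fingers":-1},{"linear":[0.006,0.089,0],"twist":-0.104,"fingers":-1},{"linear":[0.010,0.106,0],"twist":-0.125,"fingers":-1},{"linear":[0.016,0.123,0],"twist":-0.146,"fingers":-1},{"linear":[0.022,0.140,0],"twist":-0.167,"fingers":-1},{"linear":[0.030,0.156,0],"twist":-0.187,"fingers":-1},{"linear":[0.039,0.171,0],"twist":-0.208,"fingers":-1},{"linear":[0.049,0.186,0],"twist":-0.229,"fingers":-1},{"linear":[0.060,0.201,0],"twist":-0.25,"fingers":-1}]'
python3 - <<'E'
from rig import robot
import numpy as np
s=robot.state();p=s['tcp_pos'];print(np.degrees(np.arctan2(p[1]+.0405,p[0]-.5145)),np.hypot(p[1]+.0405,p[0]-.5145),s['moment'])
E
```

```text
t: 10.67
tcp_pos: [0.4524, 0.0114, 0.077]
tcp_rot: [0.002, 0.337, 0.942, 0.0]
wrist_force: [3.2, -5.2, 3.3]
opening: 0.0105
grasp_force: 29.4
140.1123842135697 0.0809565112682161 [-0.80036595 -0.37731306 -0.07343758]
```

```bash
python3 -m creep '[{"linear":[0.012,0.013,0],"twist":-0.021,"fingers":-1},{"linear":[0.024,0.026,0],"twist":-0.042,"fingers":-1},{"linear":[0.037,0.038,0],"twist":-0.062,"fingers":-1},{"linear":[0.051,0.049,0],"twist":-0.083,"fingers":-1},{"linear":[0.066,0.059,0],"twist":-0.104,"fingers":-1},{"linear":[0.082,0.068,0],"twist":-0.125,"fingers":-1},{"linear":[0.098,0.076,0],"twist":-0.146,"fingers":-1},{"linear":[0.114,0.083,0],"twist":-0.167,"fingers":-1},{"linear":[0.131,0.089,0],"twist":-0.187,"fingers":-1},{"linear":[0.148,0.093,0],"twist":-0.208,"fingers":-1},{"linear":[0.165,0.096,0],"twist":-0.229,"fingers":-1},{"linear":[0.183,0.099,0],"twist":-0.25,"fingers":-1}]'
python3 -m creep '[{"linear":[0,0,0],"twist":0,"fingers":-1},{"linear":[0,0,0],"twist":0,"fingers":-1},{"linear":[0,0,0],"twist":0,"fingers":-1}]'
python3 - <<'E'
from h import *
s=robot.state();p=s['tcp_pos'];print(np.degrees(np.arctan2(p[1]+.0405,p[0]-.5145)),np.hypot(p[1]+.0405,p[0]-.5145),s['moment'])
c=robot.calibration('wrist');im=robot.capture('wrist');b=robot.capture('side')[150:280,215:345]; cv2.imwrite('pics/w4.png',np.hstack([cv2.resize(im,(400,300)),cv2.resize(b,(300,300),interpolation=2)])[:,:,::-1])
E
```

```text
t: 11.67
tcp_pos: [0.5072, 0.0408, 0.077]
tcp_rot: [0.001, 0.671, 0.741, 0.0]
wrist_force: [-0.5, -8.4, 5.3]
opening: 0.0102
grasp_force: 29.6
t: 11.92
tcp_pos: [0.5073, 0.0407, 0.077]
tcp_rot: [0.002, 0.67, 0.742, 0.001]
wrist_force: [1.5, -4.4, 4.2]
opening: 0.0099
grasp_force: 29.7
95.07773445748288 0.0815489941204921 [-0.85442837 -0.19041106 -0.02943375]
```

View pics/w4.png

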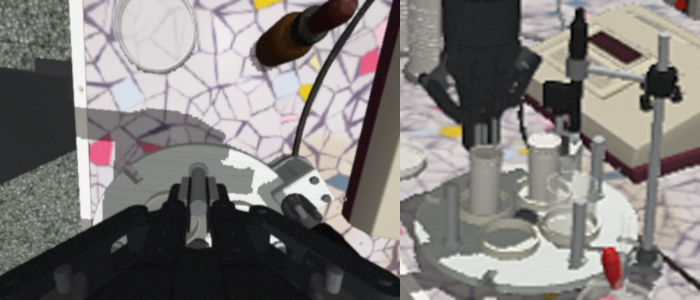

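The cup is now at the electrode, with about 0.9° of overshoot. I'll nudge it back by 1.2 mm, release and rise.

```bash
python3 -m creep '[{"linear":[-0.004,0,0],"twist":0,"fingers":-1},{"linear":[-0.004,0,0],"twist":0,"fingers":-1},{"linear":[-0.004,0,0],"twist":0,"fingers":-1}]'
python3 -m creep '[{"linear":[0,0,0],"twist":0,"fingers":-0.3},{"linear":[0,0,0],"twist":0,"fingers":-0.3},{"linear":[0,0,0],"twist":0,"fingers":-0.3},{"linear":[0,0,0],"twist":0,"fingers":-0.3},{"linear":[0,0,0.14],"twist":0,"fingers":-0.3},{"linear":[0,0,0.28],"twist":0,"fingers":-0.3},{"linear":[0,0,0.42],"twist":0,"fingers":-0.3},{"linear":[0,0,0.42],"twist":0,"fingers":-0.3},{"linear":[0,0,0.42],"twist":0,"fingers":-0.3}]'
python3 - <<'E'
from h import *
s=robot.state(); print(s['tcp_pos'],np.degrees(s['qpos'][0]-s['qpos'][5]),s['qpos'])
E
```

```text
t: 12.27
tcp_pos: [0.506, 0.0406, 0.077]
tcp_rot: [0.002, 0.67, 0.742, 0.001]
wrist_force: [1.1, -7.0, 5.2]
opening: 0.0101
grasp_force: 29.7
t: 13.02
tcp_pos: [0.5058, 0.0413, 0.2038]
tcp_rot: [0.002, 0.67, 0.742, 0.001]
wrist_force: [0.6, -0.4, -1.8]
opening: 0.03
grasp_force: 0.0
[0.50577249 0.04127622 0.20378929] 5.882517212295144 [-7.05235927e-02  2.45846935e-02  1.65797937e+00  4.22688009e-05
  1.45453644e+00 -1.73192886e-01]
```

```bash
python3 -m creep '[{"linear":[0.09,-0.015,0],"twist":0.035,"fingers":-0.1},{"linear":[0.18,-0.03,0],"twist":0.07,"fingers":-0.1},{"linear":[0.273,-0.045,0],"twist":0.105,"fingers":-0.1},{"linear":[0.273,-0.045,0],"twist":0.14,"fingers":-0.1},{"linear":[0.273,-0.045,0],"twist":0.206,"fingers":-0.1},{"linear":[0.273,-0.045,0],"twist":0.206,"fingers":-0.1},{"linear":[0.273,-0.045,0],"twist":0.206,"fingers":-0.1},{"linear":[0.273,-0.045,-0.1],"twist":0.206,"fingers":-0.1},{"linear":[0.273,-0.045,-0.2],"twist":0.206,"fingers":-0.1},{"linear":[0.273,-0.045,-0.3],"twist":0.206,"fingers":-0.1},{"linear":[0.273,-0.045,-0.3],"twist":0.206,"fingers":-0.1},{"linear":[0.273,-0.045,-0.3],"twist":0.206,"fingers":-0.1}]' 80
python3 -m creep '[{"linear":[0,0,0],"twist":0,"fingers":-1},{"linear":[0,0,0],"twist":0,"fingers":-1},{"linear":[0,0,0],"twist":0,"fingers":-1},{"linear":[0,0,0],"twist":0,"fingers":-1},{"linear":[0,0,0],"twist":0,"fingers":-1},{"linear":[0,0,0],"twist":0,"fingers":-1}]' 80
```

```text
t: 14.02
tcp_pos: [0.5859, 0.0278, 0.1102]
tcp_rot: [-0.002, 0.4, 0.916, -0.001]
wrist_force: [-0.1, -0.1, 1.0]
opening: 0.0383
grasp_force: 0.0
t: 14.52
tcp_pos: [0.5879, 0.0278, 0.1137]
tcp_rot: [0.002, 0.399, 0.917, 0.001]
wrist_force: [0.6, 1.8, 6.7]
opening: 0.0127
grasp_force: 92.5
```

```bash
python3 -m creep '[{"linear":[0,0,0.006],"twist":0,"fingers":-1},{"linear":[0,0,0.012],"twist":0,"fingers":-1},{"linear":[0,0,0.018],"twist":0,"fingers":-1},{"linear":[0,0,0.018],"twist":0,"fingers":-1},{"linear":[0,0,0.018],"twist":0,"fingers":-1},{"linear":[0,0,0.018],"twist":-0.035,"fingers":-1},{"linear":[0,0,0.018],"twist":-0.07,"fingers":-1},{"linear":[0,0,0.018],"twist":-0.105,"fingers":-1},{"linear":[0,0,0.018],"twist":-0.14,"fingers":-1},{"linear":[0,0,0.018],"twist":-0.14,"fingers":-1}]'
python3 -c "
from rig import robot
s=robot.state();print(s['moment'],s['qpos'])"
```

```text
t: 15.35
tcp_pos: [0.5876, 0.0279, 0.1172]
tcp_rot: [0.001, 0.593, 0.805, 0.001]
wrist_force: [9.6, 1.9, -12.1]
opening: 0.0122
grasp_force: 89.7
[ 0.22597551 -1.62174239  0.03023016] [-8.37326392e-02  2.50668298e-01  1.58243401e+00  3.89472504e-04
  1.30647244e+00 -3.85518240e-01]
```

```bash
python3 -m creep '[{"linear":[0,0,0.005],"twist":-0.035,"fingers":-1},{"linear":[0,0,0.005],"twist":-0.07,"fingers":-1},{"linear":[0,0,0.005],"twist":-0.105,"fingers":-1},{"linear":[0,0,0.005],"twist":-0.14,"fingers":-1},{"linear":[0,0,0.005],"twist":-0.175,"fingers":-1},{"linear":[0,0,0.005],"twist":-0.21,"fingers":-1},{"linear":[0,0,0.005],"twist":-0.245,"fingers":-1},{"linear":[0,0,0.005],"twist":-0.28,"fingers":-1},{"linear":[0,0,0.005],"twist":-0.315,"fingers":-1},{"linear":[0,0,0.005],"twist":-0.345,"fingers":-1},{"linear":[0,0,0.005],"twist":-0.36,"fingers":-1},{"linear":[0,0,0.005],"twist":-0.36,"fingers":-1}]'
python3 -m creep '[{"linear":[0,0,-0.01],"twist":0,"fingers":-1},{"linear":[0,0,-0.02],"twist":0,"fingers":-1},{"linear":[0,0,-0.03],"twist":0,"fingers":-1},{"linear":[0,0,-0.03],"twist":0,"fingers":-1},{"linear":[0,0,-0.03],"twist":0,"fingers":-1}]'
```

```text
t: 16.35
tcp_pos: [0.5878, 0.0279, 0.1187]
tcp_rot: [0.0, 0.931, 0.364, 0.001]
wrist_force: [11.3, 1.9, -12.7]
opening: 0.0126
grasp_force: 89.6
t: 16.77
tcp_pos: [0.5878, 0.0279, 0.1098]
tcp_rot: [0.0, 0.931, 0.366, 0.001]
wrist_force: [10.0, 2.2, -8.4]
opening: 0.0128
grasp_force: 90.3
```

```bash
python3 -m creep '[{"linear":[0,0,-0.006],"twist":0,"fingers":-1},{"linear":[0,0,-0.012],"twist":0,"fingers":-1},{"linear":[0,0,-0.018],"twist":0,"fingers":-1},{"linear":[0,0,-0.024],"twist":0,"fingers":-1},{"linear":[0,0,-0.029],"twist":0,"fingers":-1},{"linear":[0,0,-0.029],"twist":0,"fingers":-1},{"linear":[0,0,-0.029],"twist":0,"fingers":-1}]'
```

```text
t: 17.35
tcp_pos: [0.5879, 0.0279, 0.1015]
tcp_rot: [0.0, 0.931, 0.366, 0.001]
wrist_force: [8.6, 2.1, -6.6]
opening: 0.0129
grasp_force: 90.7
```

```bash
python3 -m creep '[{"linear":[0,0,-0.004],"twist":0,"fingers":-1},{"linear":[0,0,-0.004],"twist":0,"fingers":-1},{"linear":[0,0,-0.004],"twist":0,"fingers":-0.2},{"linear":[0,0,-0.004],"twist":0,"fingers":-0.2},{"linear":[0,0,-0.004],"twist":0,"fingers":-0.2},{"linear":[0,0,-0.004],"twist":0,"fingers":-0.2},{"linear":[0,0,-0.004],"twist":0,"fingers":-0.2},{"linear":[0,0,0.1],"twist":0,"fingers":-0.2},{"linear":[0,0,0.24],"twist":0,"fingers":-0.2},{"linear":[0,0,0.4],"twist":0,"fingers":-0.2},{"linear":[0,0,0.47],"twist":0,"fingers":-0.2},{"linear":[0,0,0.47],"twist":0,"fingers":-0.2}]'
python3 -m creep '[{"linear":[0,0,0],"twist":0,"fingers":1},{"linear":[0,0,0],"twist":0,"fingers":1},{"linear":[0,0,0],"twist":0,"fingers":1},{"linear":[0,0,0],"twist":0,"fingers":1},{"linear":[0,0,0],"twist":0,"fingers":1},{"linear":[0,0,0],"twist":0,"fingers":1}]'
python3 - <<'E'
from h import *
a=robot.capture('wrist')[140:250,165:345]; c=robot.calibration('wrist')
b=robot.capture('side')[150:280,215:345]
cv2.imwrite('pics/w5.png',np.hstack([cv2.resize(a,(490,300),interpolation=2),cv2.resize(b,(300,300),interpolation=2)])[:,:,::-1])
x=(.5145,-.0405,.017)
print('pin top h/10mm',proj([pol(x,42,.1,.114),pol(x,42,.1,.124)],c),'posts',proj([pol(x,a,.082,.092) for a in(5,95)],c).round(1).tolist())
w0=np.load('w0.npy',allow_pickle=True).item();print(w0['xyz'],c['xyz'])
for r in robot.regions_of('grip','side')[:3]: print(r['p'],r['extent'])
E
```

```text
t: 18.35
tcp_pos: [0.5883, 0.0277, 0.2483]
tcp_rot: [0.002, 0.931, 0.366, 0.004]
wrist_force: [0.6, 0.1, 0.2]
opening: 0.034
grasp_force: 0.0
t: 18.85
tcp_pos: [0.5867, 0.0278, 0.2408]
tcp_rot: [-0.0, 0.931, 0.366, -0.0]
wrist_force: [-0.7, -0.4, -0.6]
opening: 0.0856
grasp_force: 0.0
pin top h/10mm [[254.61133001 189.27332181]
 [254.66382899 191.91934634]] posts [[299.4, 214.6], [195.7, 228.4]]
[0.63480113 0.07779214 0.37379092] [0.63518746 0.07368789 0.369224  ]
0.7 [215.1, 152.5, 338.4, 274.5]
0.44 [279.3, 187.8, 290.1, 208.5]
```

View pics/w5.png

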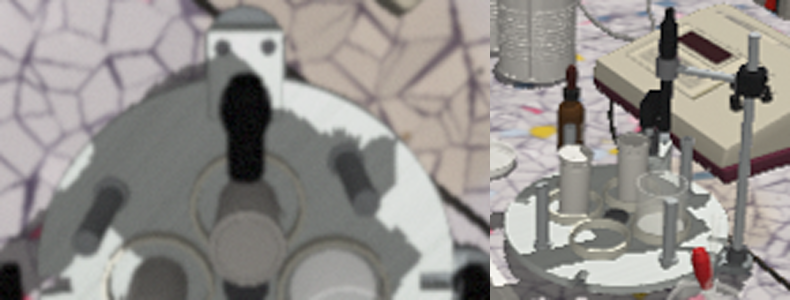

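Run:
```python
from h import *
a=cv2.imread('pics/side0.png',0).astype(float); b=cv2.cvtColor(robot.capture('side'),cv2.COLOR_RGB2GRAY).astype(float)
A=a[183:206,276:287]; 
def f(p): return (cv2.warpAffine(b,np.float32([[1,0,p[0]],[0,1,p[1]]]),(512,384),flags=cv2.INTER_CUBIC|cv2.WARP_INVERSE_MAP)[183:206,276:287]-A).ravel()
for dy in np.arange(-3,3.1,.5): print(dy, round(np.sqrt(np.mean(f((0,dy))**2)),2),end=' | ')
print()
for d in (-3,-2,-1,0,1):print(np.round(b[185:200,283+d]-a[185:200,283+d]))
c=robot.calibration('side');x=(.5145,-.0405,.017);print(proj([pol(x,42,.1,.114),pol(x,42,.1,.116)],c))
print(robot.regions_of('cup','side')[0]['extent'])
```

```text
-3.0 56.6 | -2.5 51.26 | -2.0 45.19 | -1.5 37.72 | -1.0 29.34 | -0.5 16.54 | 0.0 7.01 | 0.5 16.16 | 1.0 29.46 | 1.5 38.38 | 2.0 46.49 | 2.5 53.1 | 3.0 59.1 | 
[10.  9. 10.  9.  8.  6.  6.  7.  4. -3.  0.  0.  2.  2.  4.]
[  8.   9.   8.   8.  10.   8.   5.   6. -13.  -9.   0.   0.   1.   3.
   1.]
[  9.  10.  10.  10.  10.   5.  -2. -13. -12. -12.  -2.   3.   2.   1.
   0.]
[  7.   9.   9.   9.   9.  -5. -13. -12. -12.  -8.  -5.   2.   5.  -1.
   2.]
[ 10.  11.  10.  10. -11. -10. -12. -11.  -9. -12.  -5.   2.   8.  -1.
   5.]
[[284.04940888 190.36337471]
 [284.08011662 189.57942735]]
[277.5, 224.8, 301.7, 250.2]
```

The grip sits where it was at the start (offset about 0 px), so the pin is home in its notch. Robot clear, handing in.

```bash
python3 -c "
from rig import robot
print(robot.hand_in())"
```

```text
the job is handed in; nothing more can be done
None
```

The job is handed in: I parked the pin, turned the table 90° clockwise so the cup stands under the electrode, and dropped the pin back home; in the last pictures the vessels stand upright, but the hand-in returned no verdict.

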